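# Roll the cap strips home on a 24-well plate

## Robot

A 7-joint arm with a two-finger parallel gripper is mounted at the origin on the work surface. World frame = base frame: x ahead of the robot, y to its left, z up, the work surface at z = 0. Lengths are in m, angles in degrees, forces in N, time in s.
With the tool pointing down it reaches from about 0.425 to 0.875 m from the base axis. Payload 4.7 kg.
Tool frame: the origin (TCP) lies at the very end of the fingers, on their centre line; the grasp point (between the pads) lies 19 mm behind it; x points along the fingers, z is the direction in which the jaws open and shut, and the axes are right-handed (so a half turn about x gives the same grasp; the last joint's range is limited). The gripper opens to 87 mm and grips with 3 to 60 N. Pads are 19 mm wide; open, the fingers measure 117 mm over their backs; the gripper's body (75 mm by 190 mm) begins 51 mm behind the grasp point.
Start: joints at [-71.328, 18.392, -4.016, 83.108, 1.295, 78.541, -3.26], TCP at [0.199, 0.619, 0.223] pointing down, gripper open.
Joint ranges: [-163.93, 163.93], [-17.29, 119.83], [-79.2, 71.16], [3.27, 140.29], [-89.18, 269.18], [5.43, 117.66], [-154.24, 154.24]. Speed limits (degrees/s): [147.25, 147.25, 180, 180, 180, 180, 180].

## Interface

Orientations are given as [roll, pitch, yaw] about the fixed x, y, z axes, in that order (R = Rz(yaw) Ry(pitch) Rx(roll)).
In Python, from cell import env gives the robot as it stands. The module is installed in compiled form; this text tells all that it offers.
- The arm moves only by the tool drive_tool, never from a script. Its argument "increments" is a list of rows, each a list of 2 entries, a list of its own where there are three numbers: the shift along the tool's x, y, z scaled (see below), then the turn, a rotation vector about the tool's x, y, z scaled (see below). In form: [[[dx, dy, dz], [wx, wy, wz]], ...]. A call has 1 to 10 rows; each row shifts and turns the commanded pose from where the row before left it, along the tool's axes as they then stand; what a row does not reach is not made up. The controller multiplies each number of a shift by 0.04 m and each number of a turn by 120 degrees. A row lasts 1/10 s, in which the tool goes at most 50 mm and 8.59 degrees, less where a joint would pass 70% of its speed; a pose out of reach is approached as far as the arm can. A call with a number of a shift or a turn outside -1 to 1 is refused whole. A call with a gripper value outside its range is refused whole. "hand" is the gripper's target within -1 to 1 (fully open at 1, half-way at 0, shut at -1), set as the call begins (left out, the last holds). The fingers move at their own pace and stop on an object; "squeeze" is the grip in N (left out, the last holds). Time passes only in rows, so rows that do not move let the fingers close. It gives the time, the measured TCP pose, the force and the opening at its end, in the units of the state.
- env.get_obs(): the state, without advancing time (a new reading comes with each control period).
- env.read_camera(name): name is "scene" or "top" or "wrist"; returns a dict with "frame" (480x640x3 uint8, red, green, blue), "fx", "fy", "cx", "cy" (pixels), "distortion" ([k1, k2, p1, p2, k3] as OpenCV has them; the pictures are not rectified), "R" (3x3) and "t" (3): a world point X has camera coordinates R X + t. Camera axes: x right, y down, z forward; pixel columns grow to the right and rows downward; lengths in m; the calibration is good to about 2 mm. A picture is of the moment at which its call begins. There is no depth.
- env.sign_off(): hands the job in, once; it reports no verdict.
The state is a dict: "time_s": time; "qpos": joint angles; "joint_velocities": joint speeds; "effort": joint torques, N m; "tool_pos": TCP position; "tool_rot": TCP orientation; "force": force on the tool from outside, world axes, zero at the start; "wrist_torque": the same for the moment, N m; "grip_width": finger opening in m.
Only numpy, scipy, OpenCV 4.12 (cv2) and the standard library are available. Lean on these libraries where they do the work, as an engineer would, in place of code of your own. Each camera call takes 0.05 s, during which the arm holds its last target.

## Task

Take the hand roller out of its dock and roll it across the plate's six cap strips with a steady, moderate downward force until every strip is pressed fully home, never pressing so hard that the plate would crack and never pushing on the plate with the gripper. Then stand the roller back upright in its dock, let go of it, and leave the bottle, jar and tube rack where they are.

Things in the scene. Friction and masses are not known exactly. Their poses are not given: they have to be found in the camera images.
- roller_grip (a point): Centre of the orange grip of the loose hand roller (about 0.4 kg, varies by a quarter), which starts upright in its dock. The grip block is 30 mm along the point's x, 26 mm along y, 60 mm tall (this point half-way up, z up); grasp it from above across the 26 mm. Below it is a steel fork, 78 (x) by 38 mm (y); the top of its bridge is 30 mm below this point.
- roller_axle (a point): Centre of the roller's dark rubber wheel, 68 mm below the grip's centre. The wheel is 40 mm in diameter and 52 mm wide; its axle lies along x, so it rolls along y. The wheel's lowest line is 88 mm below the grip's centre; the fork's two cheeks end 10 mm above that line.
- dock: White fixed dock of the roller, 110 (x) by 66 mm (y), 24 mm high, origin at the centre of its underside. The fork's cheeks stand on ledges 14 mm high inside its rim, the wheel hanging free. The opening inside the rim is 87 by 50 mm: 4.5 mm (x) and 6 mm (y) of play each side. Docked, the grip's centre is 92 mm above the dock's origin and the grip's x is along the dock's x.
- stage: Grey fixed base of a levelling stage, 128 (x) by 168 mm (y), origin at the centre of its underside, z up. It carries an 85 by 127 mm 24-well plate, long side along y, centred on the origin. The plate sits on springs and sinks about 1 mm for each 8 N pressed on it. More than 22 N from the roller would crack it.
- sheet_mid (a point): Nominal centre of the flat sheet of six blue cap strips when home, 78 mm above the stage's origin, same axes; sheet 74 (x) by 107 mm (y). This point is fixed to the base: the true plate may be up to 13 mm higher or lower and lean up to 0.08 rad along y (one end higher), as the height and levelling screws were left at an unknown setting that is not measured and must be felt.
- cap0 (a joint): How far blue cap strip 0 (74 mm along the stage's x, 17 mm wide, flat top) is pressed down into the plate: 0 fully up, 0.004 m fully home (it starts 0 to 1 mm down). Its centre is at y = -45 mm in the stage's frame. It takes about 8 N to push it down and it stays where it is left; a wheel that rolls on bears on two strips at once, so it needs 13 to 17 N in all.
- cap1 (a joint): How far blue cap strip 1 (74 mm along the stage's x, 17 mm wide, flat top) is pressed down into the plate: 0 fully up, 0.004 m fully home (it starts 0 to 1 mm down). Its centre is at y = -27 mm in the stage's frame. It takes about 8 N to push it down and it stays where it is left; a wheel that rolls on bears on two strips at once, so it needs 13 to 17 N in all.
- cap2 (a joint): How far blue cap strip 2 (74 mm along the stage's x, 17 mm wide, flat top) is pressed down into the plate: 0 fully up, 0.004 m fully home (it starts 0 to 1 mm down). Its centre is at y = -9 mm in the stage's frame. It takes about 8 N to push it down and it stays where it is left; a wheel that rolls on bears on two strips at once, so it needs 13 to 17 N in all.
- cap3 (a joint): How far blue cap strip 3 (74 mm along the stage's x, 17 mm wide, flat top) is pressed down into the plate: 0 fully up, 0.004 m fully home (it starts 0 to 1 mm down). Its centre is at y = 9 mm in the stage's frame. It takes about 8 N to push it down and it stays where it is left; a wheel that rolls on bears on two strips at once, so it needs 13 to 17 N in all.
- cap4 (a joint): How far blue cap strip 4 (74 mm along the stage's x, 17 mm wide, flat top) is pressed down into the plate: 0 fully up, 0.004 m fully home (it starts 0 to 1 mm down). Its centre is at y = 27 mm in the stage's frame. It takes about 8 N to push it down and it stays where it is left; a wheel that rolls on bears on two strips at once, so it needs 13 to 17 N in all.
- cap5 (a joint): How far blue cap strip 5 (74 mm along the stage's x, 17 mm wide, flat top) is pressed down into the plate: 0 fully up, 0.004 m fully home (it starts 0 to 1 mm down). Its centre is at y = 45 mm in the stage's frame. It takes about 8 N to push it down and it stays where it is left; a wheel that rolls on bears on two strips at once, so it needs 13 to 17 N in all.
- wheel (a joint): Turning angle of the roller's wheel about its axle, rad; 0 at the start. It turns freely either way; 1 rad is 20 mm of rolling.
- reagent: Bystander: amber bottle with blue cap, 56 mm in diameter, 85 mm tall, origin at the centre of its underside.
- jar: Bystander: white jar, 64 mm in diameter, 75 mm tall, origin at the centre of its underside.
- tuberack: Bystander: blue tube rack, 75 by 110 mm, 53 mm tall with its tubes, origin at the centre of its underside.
Not all that is in view belongs to the job. Of the things that look like the dock, the smaller one is meant.

How it is judged:
By the outcome, as a careful person would: the job done as asked, in the order asked, and still so for the second after the job is handed in, with the robot touching nothing.
It also fails if it takes over 67 s, if anything falls off the work surface, if the arm or the gripper's body presses on something with over 40 N, if the wrist force passes 120 N, or if a joint passes its speed limit or range.

## Working session

There is one attempt and no reset: what is moved stays moved. The work goes in short steps, Python scripts to look and compute and a tool call to move; the robot and the scene stay as the last step left them, time stands still between calls to the robot, and variables do not carry over. Pictures are saved under pics/ and viewed, and the job is handed in when it is done.

Besides the shell and the picture viewer there is one more tool, called after "Call:" as a command line: name --argument value ..., lists and objects as JSON in quotes. drive_tool: Moves the arm, as the interface text tells. Shifts and turns lie within -1 to 1; 1 stands for 0.04 m of shift or 120 degrees of turn. Its arguments: {"type":"object","properties":{"increments":{"type":"array"},"hand":{"type":"number"},"squeeze":{"type":"number"}},"required":["increments"]}

```bash
mkdir -p pics; ls; python3 - <<'E'
from cell import env
import cv2,numpy as np
o=env.get_obs()
print({k:np.round(v,4).tolist() for k,v in o.items()})
for n in ("scene","top","wrist"):
    c=env.read_camera(n); cv2.imwrite(f"pics/{n}0.png",c["frame"][:,:,::-1])
    print(n,c["fx"],c["fy"],c["cx"],c["cy"],c["distortion"],np.round(c["R"],4).tolist(),np.round(c["t"],4).tolist())
E
```

```text
pics
{'time_s': 0.0, 'qpos': [-71.329, 18.4392, -4.0155, 83.1755, 1.2946, 78.542, -3.2612], 'joint_velocities': [0.0303, 0.0586, -0.0082, 0.0599, 0.086, 0.0027, 0.0045], 'effort': [-0.0003, -49.1284, -0.404, -31.2539, -0.064, 0.0437, 0.0002], 'tool_pos': [0.1993, 0.6181, 0.2215], 'tool_rot': [-177.1626, 89.8884, -105.0251], 'force': [-0.0316, 0.2776, 0.0594], 'wrist_torque': [0.0463, -0.02, -0.0687], 'grip_width': 0.087}
scene 489.369974090202 489.369974090202 324.03022385410236 238.1714191938633 [-0.02165573  0.          0.          0.          0.        ] [[0.1909, 0.9815, -0.0106], [0.6806, -0.1402, -0.7192], [-0.7074, 0.1301, -0.6948]] [-0.1272, -0.3445, 1.529]
top 444.16330865955985 444.16330865955985 319.0879716465096 239.4138768754857 [0.00317039 0.         0.         0.         0.        ] [[-0.0198, -0.9998, 0.0003], [-0.9939, 0.0197, -0.1085], [0.1084, -0.0025, -0.9941]] [0.0027, 0.6137, 0.9768]
wrist 370.05408101960984 370.05408101960984 321.2665611873094 233.29981857800922 [0.02489882 0.         0.         0.         0.        ] [[0.3077, 0.9515, -0.002], [0.9121, -0.2944, 0.2853], [0.2709, -0.0896, -0.9584]] [-0.6493, -0.0346, 0.3917]
```

View pics/scene0.png

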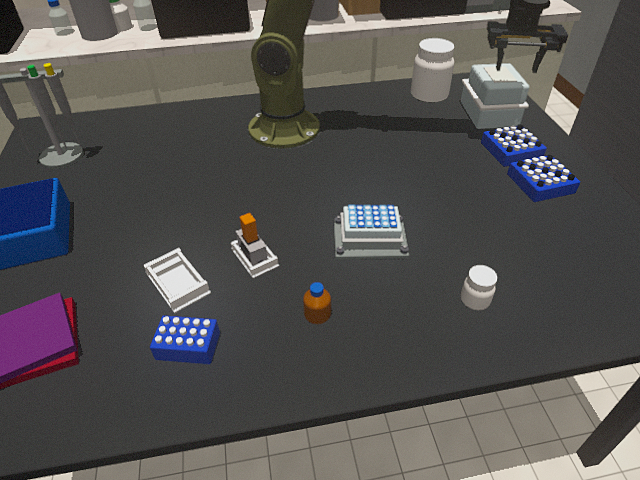

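View pics/top0.png

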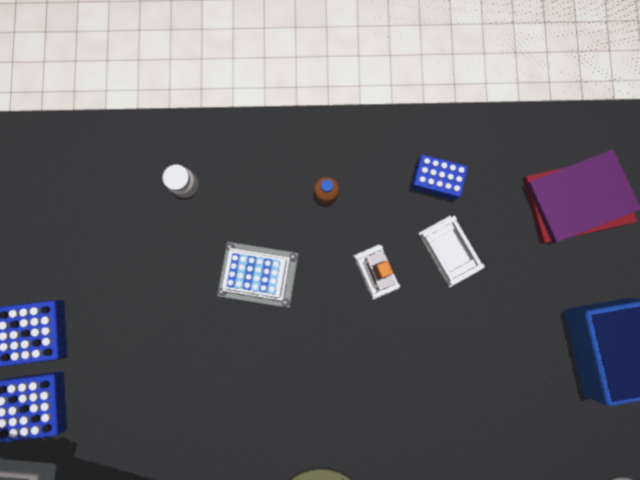

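View pics/wrist0.png

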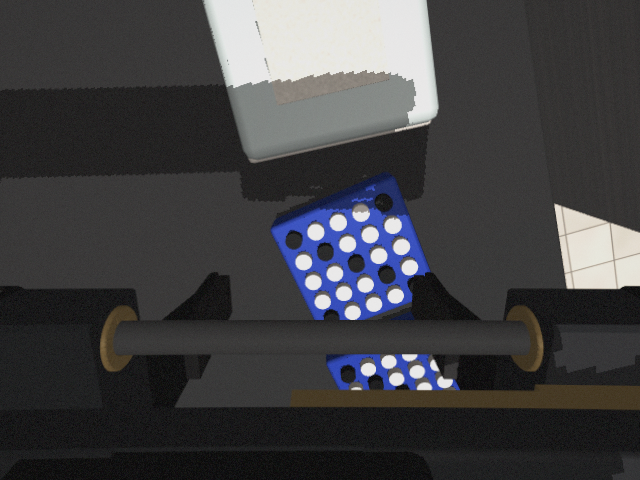

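The scene camera shows the small dock holding the roller at about (255,252), with the orange grip at (249,227). A larger white tray sits at (177,278). In the top view they are at (377,271) and (452,250). The smaller one, which holds the roller, fits the description. The stage is at top (258,274), the bottle at (326,190), the jar at (180,180) and the tube rack at (440,176). I'll enlarge to confirm.

```bash
cat > h.py <<'E'
from cell import env
import cv2,numpy as np
def ray(c,uv):
    K=np.array([[c["fx"],0,c["cx"]],[0,c["fy"],c["cy"]],[0,0,1]])
    p=cv2.undistortPoints(np.array(uv,float).reshape(-1,1,2),K,np.array(c["distortion"],float))[:,0]
    R=np.array(c["R"]);t=np.array(c["t"])
    return -R.T@t,(np.c_[p,np.ones(len(p))])@R
def onz(c,uv,z):
    o,d=ray(c,uv); return o+d*((z-o[2])/d[:,2])[:,None]
def proj(c,X):
    K=np.array([[c["fx"],0,c["cx"]],[0,c["fy"],c["cy"]],[0,0,1]])
    return cv2.projectPoints(np.array(X,float).reshape(-1,3),cv2.Rodrigues(np.array(c["R"]))[0],np.array(c["t"],float),K,np.array(c["distortion"],float))[0][:,0]
def tri(c1,u1,c2,u2):
    o1,d1=ray(c1,u1);o2,d2=ray(c2,u2);d1=d1[0]/np.linalg.norm(d1);d2=d2[0]/np.linalg.norm(d2)
    s=np.linalg.lstsq(np.c_[d1,-d2],o2-o1,rcond=None)[0]
    a=o1+s[0]*d1;b=o2+s[1]*d2
    return (a+b)/2,np.linalg.norm(a-b)
E
python3 - <<'E'
import cv2,numpy as np
t=cv2.imread("pics/top0.png"); s=cv2.imread("pics/scene0.png")
a=cv2.resize(t[235:310,340:420],(640,600),interpolation=cv2.INTER_CUBIC)
cv2.imwrite("pics/dockcrop.png",a)
b=cv2.resize(t[230:320,205:315],(770,600*105//100),interpolation=cv2.INTER_CUBIC)[:600]
b=cv2.resize(t[235:315,210:310],(750,600),interpolation=cv2.INTER_CUBIC)
cv2.imwrite("pics/stagecrop.png",b)
cv2.imwrite("pics/scenecrop.png",cv2.resize(s[200:290,220:300],(533,600),interpolation=cv2.INTER_CUBIC))
E
```

```text
(no output)
```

View pics/dockcrop.png

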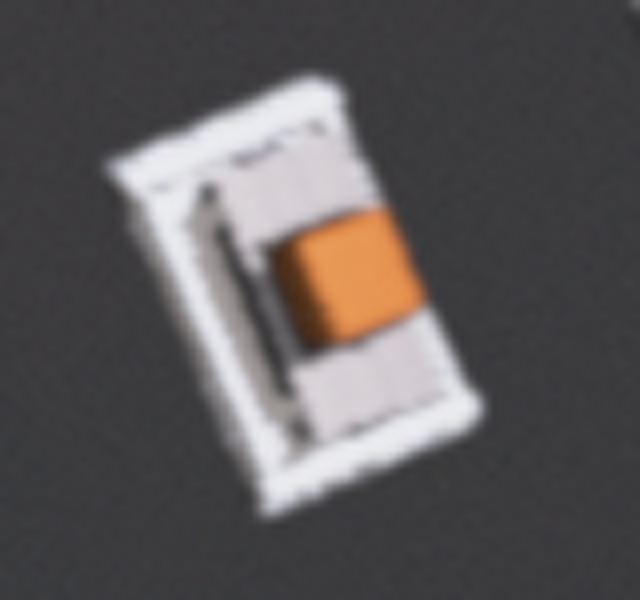

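View pics/stagecrop.png

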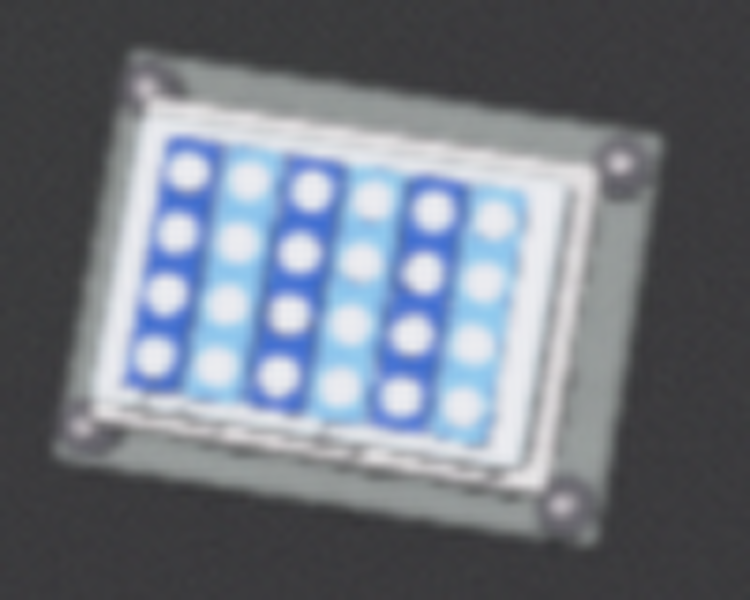

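View pics/scenecrop.png

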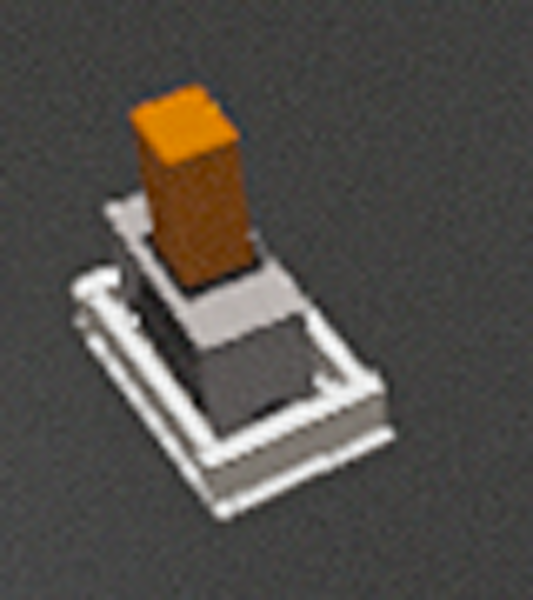

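```bash
python3 - <<'E'
from h import *
c=env.read_camera("top"); s=env.read_camera("scene")
def rep(P,n):
    e=[np.linalg.norm(P[(i+1)%4]-P[i]) for i in range(4)]
    print(n,"ctr",P.mean(0).round(4),"edges",np.round(e,4),"ang",[round(float(np.degrees(np.arctan2(*(P[(i+1)%4]-P[i])[1::-1]))),1) for i in range(4)])
d=np.array([[105,162],[335,75],[487,405],[263,520]])/8+[340,235]
rep(onz(c,d-.5+.5/8,.024),"dock rim")
d2=np.array([[75,290],[208,460],[383,385]])*90/600+[220,200]
print(onz(s,d2,.024).round(4))
for z in (0,.01,.02):
  b=np.array([[130,47],[665,135],[597,547],[52,457]])/7.5+[210,235]
  rep(onz(c,b-.5,z),"stage%g"%z)
for z in (.07,.078,.09):
  q=np.array([[167,135],[530,190],[490,447],[125,387]])/7.5+[210,235]
  rep(onz(c,q-.5,z),"sheet%g"%z)
f=c["frame"]; h=cv2.cvtColor(f,cv2.COLOR_RGB2HSV)
m=((h[...,0]>5)&(h[...,0]<20)&(h[...,1]>100)&(h[...,2]>190)).astype(np.uint8); m[:,:350]=0;m[:,420:]=0
ys,xs=np.nonzero(m);print("top px",xs.mean(),ys.mean(),len(xs))
r=cv2.minAreaRect(cv2.findContours(m,0,1)[0][0]);print(r, onz(c,[[xs.mean(),ys.mean()]],.122).round(4))
rep(onz(c,cv2.boxPoints(r),.122),"grip")
h=cv2.cvtColor(s["frame"],cv2.COLOR_RGB2HSV)
m2=((h[...,0]>5)&(h[...,0]<22)&(h[...,1]>150)&(h[...,2]>185)).astype(np.uint8); m2[:,:230]=0;m2[:,270:]=0;m2[:205]=0;m2[260:]=0
y2,x2=np.nonzero(m2);print("scene px",x2.mean(),y2.mean(),len(x2))
print("tri",tri(c,[[xs.mean(),ys.mean()]],s,[[x2.mean(),y2.mean()]]), onz(s,[[x2.mean(),y2.mean()]],.122).round(4))
# knob/bystander
for n,uv,z in(("bottle",[326,186],.085),("jar",[177,175],.075),("rack",[441,176],.05)): print(n,onz(c,[uv],z).round(3))
E
```

```text
dock rim ctr [ 0.5402 -0.1393  0.024 ] edges [0.0707 0.1029 0.0717 0.1105] ang [-70.4, -157.2, 115.7, 22.2]
[[ 0.511  -0.1874  0.024 ]
 [ 0.5999 -0.149   0.024 ]
 [ 0.5776 -0.0885  0.024 ]]
stage0 ctr [0.5394 0.1353 0.    ] edges [0.1699 0.1289 0.1708 0.1291] ang [-100.5, 169.8, 79.6, -10.6]
stage0.01 ctr [0.5391 0.1339 0.01  ] edges [0.1683 0.1277 0.1692 0.1279] ang [-100.5, 169.8, 79.6, -10.6]
stage0.02 ctr [0.5387 0.1325 0.02  ] edges [0.1667 0.1264 0.1675 0.1267] ang [-100.5, 169.8, 79.6, -10.6]
sheet0.07 ctr [0.5389 0.1352 0.07  ] edges [0.1071 0.0749 0.107  0.0737] ang [-99.7, 170.6, 79.6, -9.4]
sheet0.078 ctr [0.5386 0.134  0.078 ] edges [0.1062 0.0743 0.1061 0.0731] ang [-99.7, 170.6, 79.6, -9.4]
sheet0.09 ctr [0.5382 0.1323 0.09  ] edges [0.1048 0.0734 0.1048 0.0722] ang [-99.7, 170.6, 79.6, -9.4]
top px 384.61744966442956 268.79194630872485 149
((384.637939453125, 268.8448181152344), (13.55575942993164, 10.956025123596191), 68.19859313964844) [[ 0.5404 -0.1429  0.122 ]]
grip ctr [ 0.5403 -0.1429  0.122 ] edges [0.0227 0.0277 0.0226 0.0277] ang [-69.4, -160.2, 110.5, 20.0]
scene px 247.10309278350516 218.30927835051546 97
tri (array([ 0.54060947, -0.1425633 ,  0.1193643 ]), np.float64(0.0014714772989207318)) [[ 0.5438 -0.1418  0.122 ]]
bottle [[ 0.725 -0.027  0.085]]
jar [[0.759 0.302 0.075]]
rack [[ 0.751 -0.289  0.05 ]]
```

```bash
cat >> h.py <<'E'
from scipy.spatial.transform import Rotation as Ro
import sys
def pose():
    o=env.get_obs(); return np.array(o["tool_pos"]),Ro.from_euler("xyz",o["tool_rot"],degrees=True),o
def goalR(jaw): # tool x down, z along azimuth jaw deg
    a=np.radians(jaw); x=np.array([0,0,-1.]);z=np.array([np.cos(a),np.sin(a),0]);y=np.cross(z,x)
    return Ro.from_matrix(np.c_[x,y,z])
def plan(p,jaw):
    p0,R0,o=pose();G=goalR(jaw)
    d=R0.inv().apply(np.array(p)-p0);w=(R0.inv()*G).as_rotvec(degrees=True)
    print("pos",p0.round(4),"jaw az",round(float(np.degrees(np.arctan2(*R0.as_matrix()[1::-1,2]))),2),"tilt",np.degrees(np.arccos(-R0.as_matrix()[2,0])).round(2))
    print("tool shift mm",(d*1000).round(1),"scaled",(d/.04).round(3),"rot deg",w.round(2),"scaled",(w/120).round(4))
E
python3 - <<'E'
from h import *
for j in (111.5,-68.5): plan([.5405,-.1425,.2],j)
plan([.5,.3,.22],111.5-60)
E
```

```text
pos [0.1994 0.6184 0.222 ] jaw az 72.14 tilt 0.05
tool shift mm [  22.6 -558.1 -619.6] scaled [  0.565 -13.953 -15.489] rot deg [-3.936e+01 -5.000e-02 -1.000e-02] scaled [-3.28e-01 -4.00e-04 -1.00e-04]
pos [0.1994 0.6184 0.222 ] jaw az 72.14 tilt 0.05
tool shift mm [  22.6 -558.1 -619.6] scaled [  0.565 -13.953 -15.489] rot deg [ 1.4064e+02 -2.0000e-02  6.0000e-02] scaled [ 1.172e+00 -2.000e-04  5.000e-04]
pos [0.1994 0.6184 0.222 ] jaw az 72.14 tilt 0.05
tool shift mm [   2.2 -383.8 -210.8] scaled [ 0.056 -9.595 -5.271] rot deg [ 2.064e+01 -5.000e-02  1.000e-02] scaled [ 1.72e-01 -4.00e-04  1.00e-04]
```

Call:
drive_tool --increments '[[[0, -0.96, -0.527], [0, 0, 0]], [[0, -0.96, -0.527], [0, 0, 0]], [[0, -0.96, -0.527], [0, 0, 0]], [[0, -0.96, -0.527], [0, 0, 0]], [[0, -0.96, -0.527], [0, 0, 0]], [[0, -0.96, -0.527], [0, 0, 0]], [[0, -0.96, -0.527], [0, 0, 0]], [[0, -0.96, -0.527], [0, 0, 0]], [[0, -0.96, -0.527], [0, 0, 0]], [[0, -0.96, -0.527], [0, 0, 0]]]' --hand 1 --squeeze 40

```text
time_s: 1.25
tool_pos: [0.5012, 0.2988, 0.2227]
tool_rot: [-16.8, 90.0, 55.3]
force: [0.2, 1.2, -0.0]
grip_width: 0.0871
```

```bash
python3 - <<'E'
from h import *
plan([.5405,-.1425,.22],-68.5)
E
```

```text
pos [0.5012 0.2988 0.2227] jaw az 72.15 tilt 0.03
tool shift mm [   2.6 -172.7 -408. ] scaled [  0.064  -4.318 -10.201] rot deg [ 1.4065e+02  2.0000e-02 -3.0000e-02] scaled [ 1.172e+00  2.000e-04 -3.000e-04]
```

Call:
drive_tool --increments '[[[0, -0.42, -1], [0, 0, 0]], [[0, -0.42, -1], [0, 0, 0]], [[0, -0.42, -1], [0, 0, 0]], [[0, -0.42, -1], [0, 0, 0]], [[0, -0.42, -1], [0, 0, 0]], [[0, -0.42, -1], [0, 0, 0]], [[0, -0.42, -1], [0, 0, 0]], [[0, -0.42, -1], [0, 0, 0]], [[0, -0.42, -1], [0, 0, 0]], [[0, -0.42, -1], [0, 0, 0]]]'

```text
time_s: 2.25
tool_pos: [0.5373, -0.1336, 0.2228]
tool_rot: [-43.6, 90.0, 28.6]
force: [0.3, -0.0, 0.8]
grip_width: 0.0873
```

Call:
drive_tool --increments '[[[0, 0, 0], [0.07, 0, 0]], [[0, 0, 0], [0.07, 0, 0]], [[0, 0, 0], [0.07, 0, 0]], [[0, 0, 0], [0.07, 0, 0]], [[0, 0, 0], [0.07, 0, 0]], [[0, 0, 0], [0.07, 0, 0]], [[0, 0, 0], [0.07, 0, 0]], [[0, 0, 0], [0.07, 0, 0]], [[0, 0, 0], [0.07, 0, 0]], [[0, 0, 0], [0.07, 0, 0]]]'

```text
time_s: 3.25
tool_pos: [0.5374, -0.1319, 0.2225]
tool_rot: [110.3, 90.0, 98.1]
force: [0.1, -0.3, 0.6]
grip_width: 0.0871
```

Call:
drive_tool --increments '[[[0, 0, 0], [0.07, 0, 0]], [[0, 0, 0], [0.07, 0, 0]], [[0, 0, 0], [0.07, 0, 0]], [[0, 0, 0], [0.07, 0, 0]], [[0, 0, 0], [0.07, 0, 0]], [[0, 0, 0], [0.07, 0, 0]], [[0, 0, 0], [0.052, 0, 0]]]'

```text
time_s: 3.95
tool_pos: [0.5374, -0.1319, 0.2225]
tool_rot: [150.4, 90.0, 81.6]
force: [0.5, 0.9, 0.1]
grip_width: 0.087
```

```bash
python3 - <<'E'
from h import *
plan([.5405,-.1425,.22],-68.5)
print(env.get_obs()["qpos"])
c=env.read_camera("wrist");cv2.imwrite("pics/wrist1.png",c["frame"][:,:,::-1])
E
```

```text
pos [ 0.5374 -0.1319  0.2225] jaw az -68.8 tilt 0.01
tool shift mm [ 2.5 -0.9 11. ] scaled [ 0.063 -0.023  0.275] rot deg [-0.3  -0.01 -0.01] scaled [-0.0025 -0.0001 -0.0001]
[-27.04338503   7.37698057  41.77112275  98.4202481   -5.06899171
  76.11827917 -53.09112103]
```

View pics/wrist1.png

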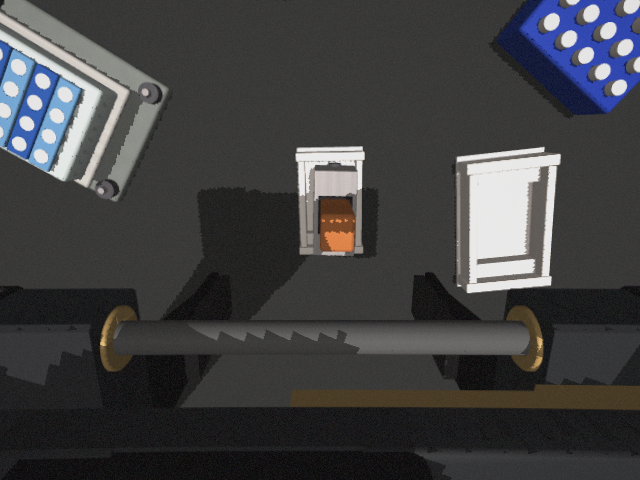

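Wrist view: the dock rim spans about x 297–364, y 148–255, with the grip top around (337,235). The larger tray is at the right (507,220). I'll crop to measure.

```bash
python3 - <<'E'
import cv2
t=cv2.imread("pics/wrist1.png")[140:265,270:395]
cv2.imwrite("pics/w1c.png",cv2.resize(t,(600,600),interpolation=cv2.INTER_CUBIC))
E
```

```text
(no output)
```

View pics/w1c.png

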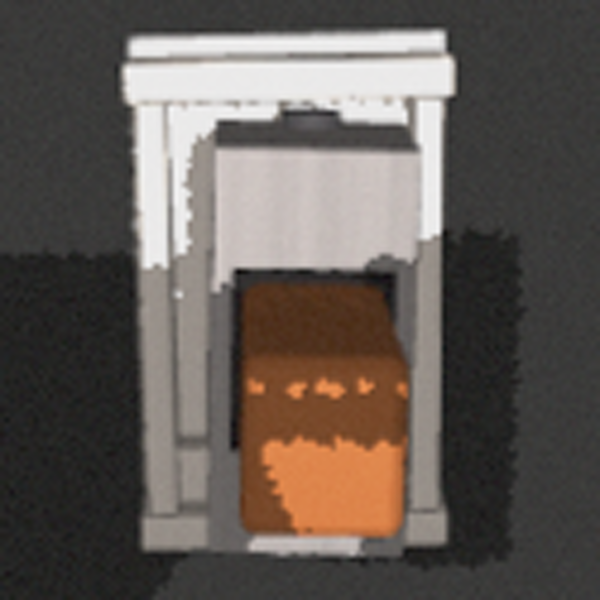

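```bash
python3 - <<'E'
from h import *
c=env.read_camera("wrist")
f=lambda q:np.array(q,float)/4.8+[270,140]-.5+.1
def rep(P,n):
    e=[np.linalg.norm(P[(i+1)%4]-P[i]) for i in range(4)]
    print(n,"ctr",P.mean(0).round(4),"edges",np.round(e,4),"ang",[round(float(np.degrees(np.arctan2(*(P[(i+1)%4]-P[i])[1::-1]))),1) for i in range(4)])
rep(onz(c,f([[122,62],[456,57],[449,548],[141,550]]),.024),"dock")
rep(onz(c,f([[243,360],[409,360],[405,537],[240,537]]),.122),"grip")
rep(onz(c,f([[214,148],[419,148],[405,553],[208,553]]),.062),"bridge")
E
```

```text
dock ctr [ 0.5415 -0.1402  0.024 ] edges [0.0664 0.1035 0.0664 0.1029] ang [-68.2, -158.0, 111.3, 22.1]
grip ctr [ 0.5422 -0.1427  0.122 ] edges [0.0252 0.0285 0.0258 0.0285] ang [-69.1, -158.8, 110.9, 20.0]
bridge ctr [ 0.5424 -0.1427  0.062 ] edges [0.037  0.0775 0.038  0.0776] ang [-69.1, -159.5, 110.9, 19.8]
```

```bash
python3 - <<'E'
from h import *
plan([.5418,-.1427,.073],-69.2)
E
```

```text
pos [ 0.5374 -0.132   0.2225] jaw az -68.51 tilt 0.01
tool shift mm [149.5   0.2  11.6] scaled [3.738 0.005 0.291] rot deg [ 0.69 -0.01 -0.  ] scaled [ 0.0057 -0.0001 -0.    ]
```

Call:
drive_tool --increments '[[[0, 0, 0.29], [0.004, 0, 0]], [[0, 0, 0], [0, 0, 0]], [[0.6, 0, 0], [0, 0, 0]], [[0.6, 0, 0], [0, 0, 0]], [[0.6, 0, 0], [0, 0, 0]], [[0.6, 0, 0], [0, 0, 0]], [[0.6, 0, 0], [0, 0, 0]], [[0.5, 0, 0], [0, 0, 0]], [[0.24, 0, 0], [0, 0, 0]], [[0, 0, 0], [0, 0, 0]]]'

```text
time_s: 5.05
tool_pos: [0.5407, -0.1429, 0.0718]
tool_rot: [-109.0, 89.8, -177.9]
force: [-0.9, -0.2, -0.8]
grip_width: 0.0874
```

```bash
python3 - <<'E'
from h import *
plan([.5418,-.1427,.073],-69.2)
print(env.get_obs()["force"])
c=env.read_camera("wrist");cv2.imwrite("pics/wrist2.png",c["frame"][:,:,::-1])
E
```

```text
pos [ 0.5407 -0.1429  0.0718] jaw az -68.98 tilt 0.15
tool shift mm [-1.2  1.1  0.2] scaled [-0.031  0.027  0.004] rot deg [ 0.22 -0.05  0.14] scaled [ 0.0019 -0.0004  0.0012]
[-0.92460247 -0.22747148 -0.81485366]
```

View pics/wrist2.png

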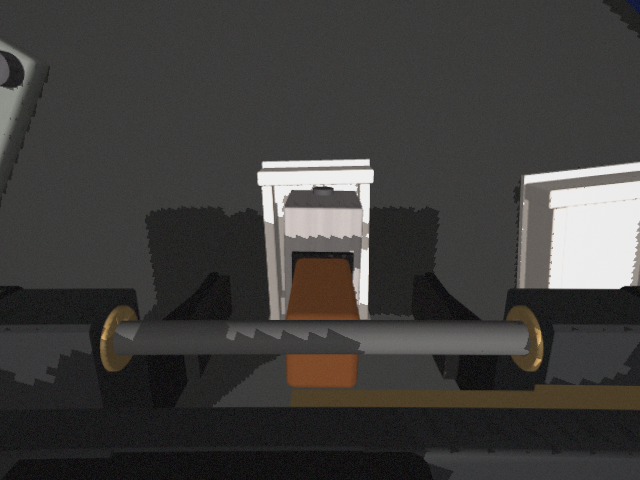

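The grip at (322,320) is centred between the fingers. I'll close on it.

Call:
drive_tool --increments '[[[0, 0.02, 0], [0, 0, 0]], [[0, 0, 0], [0, 0, 0]], [[0, 0, 0], [0, 0, 0]], [[0, 0, 0], [0, 0, 0]], [[0, 0, 0], [0, 0, 0]], [[0, 0, 0], [0, 0, 0]], [[0, 0, 0], [0, 0, 0]], [[0, 0, 0], [0, 0, 0]]]' --hand -1 --squeeze 45

```text
time_s: 5.9
tool_pos: [0.5424, -0.1425, 0.0729]
tool_rot: [166.2, 90.0, 97.2]
force: [-0.3, 0.3, -0.3]
grip_width: 0.0311
```

Call:
drive_tool --increments '[[[-0.1, 0, 0], [0, 0, 0]], [[-0.3, 0, 0], [0, 0, 0]], [[-0.5, 0, 0], [0, 0, 0]], [[-0.5, 0, 0], [0, 0, 0]], [[0, 0, 0], [0, 0, 0]], [[0, 0, 0], [0, 0, 0]]]'

```text
time_s: 6.5
tool_pos: [0.5424, -0.1424, 0.129]
tool_rot: [110.6, 90.0, 41.6]
force: [-0.3, 0.7, -4.2]
grip_width: 0.0259
```

```bash
python3 - <<'E'
from h import *
plan([.5418,-.1427,.073],-69.2)
c=env.read_camera("wrist");cv2.imwrite("pics/wrist3.png",c["frame"][:,:,::-1])
for i in range(3):
  env.read_camera("top");o=env.get_obs();print(np.round(o["force"],2),np.round(o["wrist_torque"],2))
E
```

```text
pos [ 0.5424 -0.1424  0.129 ] jaw az -68.98 tilt 0.04
tool shift mm [56.  -0.7  0.1] scaled [ 1.401 -0.018  0.002] rot deg [ 0.22 -0.01 -0.04] scaled [ 0.0018 -0.0001 -0.0003]
[ 0.11 -0.56 -3.35] [-0.04  0.13  0.02]
[-0.17 -0.82 -4.49] [-0.07  0.14  0.03]
[ 0.14  0.02 -4.06] [-0.07  0.18  0.08]
```

View pics/wrist3.png

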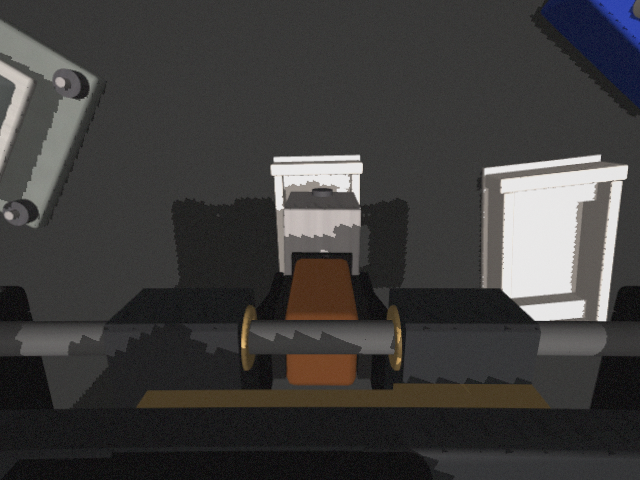

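Call:
drive_tool --increments '[[[-0.6, 0, 0], [0, 0, 0]], [[-0.6, 0, 0], [0, 0, 0]], [[-0.6, 0, 0], [0, 0, 0]], [[0, 0, 0], [0.0645, 0, 0]], [[0, 0, 0], [0.0645, 0, 0]], [[0, 0, 0], [0.0645, 0, 0]], [[0, 0, 0], [0.0645, 0, 0]], [[0, 0, 0], [0, 0, 0]]]'

```text
time_s: 7.5
tool_pos: [0.542, -0.1425, 0.2001]
tool_rot: [-73.8, 89.9, -173.8]
force: [-0.3, 0.2, -3.8]
grip_width: 0.0257
```

```bash
python3 - <<'E'
from h import *
plan([.5312,.0897,.195],-100)
E
```

```text
pos [ 0.542  -0.1425  0.2001] jaw az -99.97 tilt 0.09
tool shift mm [   5.1  -50.8 -226.8] scaled [ 0.128 -1.27  -5.671] rot deg [0.03 0.02 0.08] scaled [0.0002 0.0002 0.0007]
```

Call:
drive_tool --increments '[[[0, -0.16, -0.71], [0, 0, 0]], [[0, -0.16, -0.71], [0, 0, 0]], [[0, -0.16, -0.71], [0, 0, 0]], [[0, -0.16, -0.71], [0, 0, 0]], [[0, -0.16, -0.71], [0, 0, 0]], [[0, -0.16, -0.71], [0, 0, 0]], [[0, -0.16, -0.71], [0, 0, 0]], [[0.12, -0.15, -0.7], [0, 0, 0]], [[0, 0, 0], [0, 0, 0]], [[0, 0, 0], [0, 0, 0]]]'

```text
time_s: 8.5
tool_pos: [0.5311, 0.0901, 0.1955]
tool_rot: [-34.0, 89.9, -133.7]
force: [-0.2, -1.2, -3.4]
grip_width: 0.0261
```

```bash
cat > st.py <<'E'
from h import *
a=np.radians(-10);C=np.array([.5388,.134])
if __name__=="__main__":
    p,R,o=pose();d=p[:2]-C
    print("stage x,y mm",((d@[np.cos(a),np.sin(a)])*1e3).round(1),((d@[-np.sin(a),np.cos(a)])*1e3).round(1),"z",(p[2]*1e3).round(1),"jaw",round(float(np.degrees(np.arctan2(*R.as_matrix()[1::-1,2]))),2),"tilt",np.degrees(np.arccos(min(1,-R.as_matrix()[2,0]))).round(2),"F",np.round(o["force"],1),"tau",np.round(o["wrist_torque"],2),o["time_s"])
E
python3 st.py
python3 - <<'E'
from h import *
c=env.read_camera("wrist");cv2.imwrite("pics/wrist4.png",c["frame"][:,:,::-1])
c=env.read_camera("scene");cv2.imwrite("pics/scene4.png",cv2.resize(c["frame"][150:270,300:440,::-1],(700,600),interpolation=cv2.INTER_CUBIC))
E
```

```text
stage x,y mm 0.1 -44.6 z 195.5 jaw -99.69 tilt 0.1 F [-0.2 -1.2 -3.4] tau [-0.14  0.16  0.04] 8.5
```

View pics/wrist4.png

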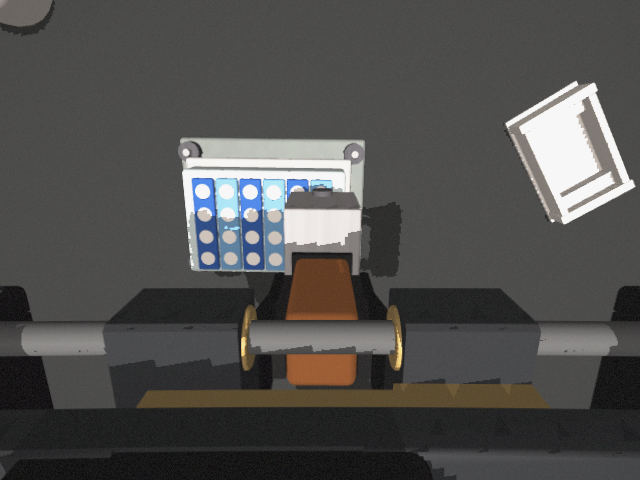

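View pics/scene4.png

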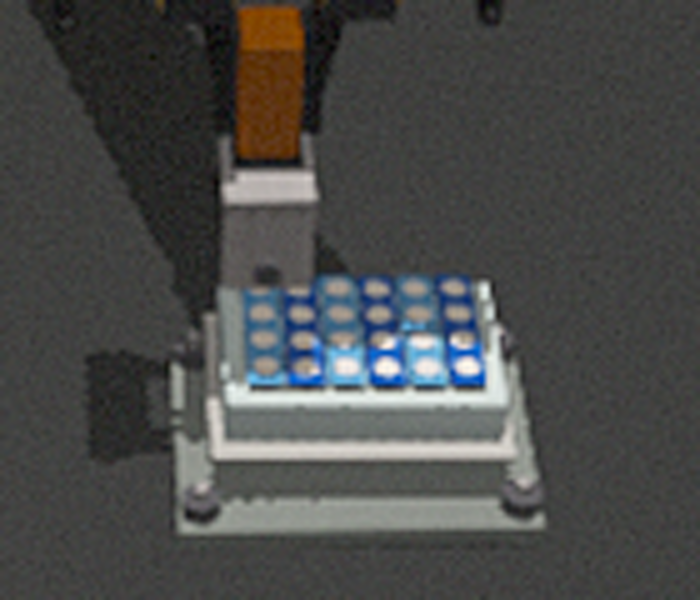

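Call:
drive_tool --increments '[[[0.2, 0, 0], [0, 0, 0]], [[0.2, 0, 0], [0, 0, 0]], [[0.1, 0, 0], [0, 0, 0]], [[0, 0, 0], [0, 0, 0]]]'

```text
time_s: 9.0
tool_pos: [0.5308, 0.0892, 0.175]
tool_rot: [-60.1, 89.9, -160.1]
force: [0.4, 0.6, -4.9]
grip_width: 0.0258
```

Call:
drive_tool --increments '[[[0.025, 0, 0], [0, 0, 0]], [[0.025, 0, 0], [0, 0, 0]], [[0, 0, 0], [0, 0, 0]]]'

```text
time_s: 9.3
tool_pos: [0.5317, 0.0897, 0.1743]
tool_rot: [129.5, 90.0, 29.6]
force: [0.2, 0.1, -3.4]
grip_width: 0.0257
```

Call:
drive_tool --increments '[[[0.025, 0, 0], [0, 0, 0]], [[0.025, 0, 0], [0, 0, 0]], [[0, 0, 0], [0, 0, 0]]]'

```text
time_s: 9.6
tool_pos: [0.5315, 0.0897, 0.1721]
tool_rot: [-71.1, 90.0, -171.1]
force: [-0.4, 0.3, -3.8]
grip_width: 0.0256
```

Call:
drive_tool --increments '[[[0.025, 0, 0], [0, 0, 0]], [[0.025, 0, 0], [0, 0, 0]], [[0, 0, 0], [0, 0, 0]]]'

```text
time_s: 9.9
tool_pos: [0.5315, 0.0896, 0.17]
tool_rot: [-70.3, 90.0, -170.2]
force: [-0.1, -0.2, -3.2]
grip_width: 0.0257
```

Call:
drive_tool --increments '[[[0.025, 0, 0], [0, 0, 0]], [[0.025, 0, 0], [0, 0, 0]], [[0, 0, 0], [0, 0, 0]]]'

```text
time_s: 10.2
tool_pos: [0.5315, 0.0896, 0.168]
tool_rot: [-67.9, 90.0, -167.9]
force: [-0.1, -0.2, -2.9]
grip_width: 0.0259
```

Call:
drive_tool --increments '[[[0.025, 0, 0], [0, 0, 0]], [[0.025, 0, 0], [0, 0, 0]], [[0, 0, 0], [0, 0, 0]]]'

```text
time_s: 10.5
tool_pos: [0.5314, 0.0896, 0.166]
tool_rot: [-72.8, 90.0, -172.8]
force: [0.8, -0.4, -4.1]
grip_width: 0.0257
```

Call:
drive_tool --increments '[[[0.025, 0, 0], [0, 0, 0]], [[0.025, 0, 0], [0, 0, 0]], [[0, 0, 0], [0, 0, 0]]]'

```text
time_s: 10.8
tool_pos: [0.5315, 0.0897, 0.164]
tool_rot: [-72.9, 90.0, -172.8]
force: [-0.7, 0.6, -3.5]
grip_width: 0.0254
```

Call:
drive_tool --increments '[[[0.025, 0, 0], [0, 0, 0]], [[0.025, 0, 0], [0, 0, 0]], [[0, 0, 0], [0, 0, 0]]]'

```text
time_s: 11.1
tool_pos: [0.5314, 0.0897, 0.162]
tool_rot: [-67.0, 90.0, -167.0]
force: [0.1, -0.8, -3.9]
grip_width: 0.0256
```

Call:
drive_tool --increments '[[[0.025, 0, 0], [0, 0, 0]], [[0.025, 0, 0], [0, 0, 0]], [[0, 0, 0], [0, 0, 0]]]'

```text
time_s: 11.4
tool_pos: [0.5314, 0.0897, 0.16]
tool_rot: [-77.0, 90.0, -177.0]
force: [-0.5, -0.1, -4.2]
grip_width: 0.0259
```

Call:
drive_tool --increments '[[[0.025, 0, 0], [0, 0, 0]], [[0.025, 0, 0], [0, 0, 0]], [[0, 0, 0], [0, 0, 0]]]'

```text
time_s: 11.7
tool_pos: [0.5315, 0.0896, 0.158]
tool_rot: [-56.5, 90.0, -156.4]
force: [-1.1, 0.4, -3.6]
grip_width: 0.0255
```

Call:
drive_tool --increments '[[[0.025, 0, 0], [0, 0, 0]], [[0.025, 0, 0], [0, 0, 0]], [[0, 0, 0], [0, 0, 0]]]'

```text
time_s: 12.0
tool_pos: [0.5314, 0.0896, 0.156]
tool_rot: [-58.7, 90.0, -158.6]
force: [0.5, 0.4, -4.4]
grip_width: 0.026
```

Call:
drive_tool --increments '[[[0.025, 0, 0], [0, 0, 0]], [[0.025, 0, 0], [0, 0, 0]], [[0, 0, 0], [0, 0, 0]]]'

```text
time_s: 12.3
tool_pos: [0.5315, 0.0896, 0.154]
tool_rot: [-72.6, 90.0, -172.5]
force: [-0.2, 1.3, -4.2]
grip_width: 0.0257
```

Call:
drive_tool --increments '[[[0.025, 0, 0], [0, 0, 0]], [[0.025, 0, 0], [0, 0, 0]], [[0, 0, 0], [0, 0, 0]]]'

```text
time_s: 12.6
tool_pos: [0.5315, 0.0896, 0.152]
tool_rot: [-67.1, 90.0, -167.0]
force: [0.1, -0.8, -4.0]
grip_width: 0.0259
```

Call:
drive_tool --increments '[[[0.025, 0, 0], [0, 0, 0]], [[0.025, 0, 0], [0, 0, 0]], [[0, 0, 0], [0, 0, 0]]]'

```text
time_s: 12.9
tool_pos: [0.5318, 0.0897, 0.1505]
tool_rot: [137.5, 90.0, 37.6]
force: [-0.2, 0.7, -1.6]
grip_width: 0.0258
```

Call:
drive_tool --increments '[[[0.025, 0, 0], [0, 0, 0]], [[0.025, 0, 0], [0, 0, 0]], [[0, 0, 0], [0, 0, 0]]]'

```text
time_s: 13.2
tool_pos: [0.532, 0.0899, 0.1489]
tool_rot: [141.4, 89.9, 41.4]
force: [-1.8, -0.2, 4.4]
grip_width: 0.0255
```

Call:
drive_tool --increments '[[[0.025, 0, 0], [0, 0, 0]], [[0, 0, 0], [0, 0, 0]]]'

```text
time_s: 13.4
tool_pos: [0.5319, 0.0899, 0.1475]
tool_rot: [138.1, 89.9, 38.2]
force: [-1.4, 0.6, 3.8]
grip_width: 0.0261
```

Call:
drive_tool --increments '[[[0.025, 0, 0], [0, 0, 0]], [[0, 0, 0], [0, 0, 0]]]'

```text
time_s: 13.6
tool_pos: [0.5318, 0.0899, 0.1462]
tool_rot: [127.1, 90.0, 27.2]
force: [-0.9, -0.1, 4.6]
grip_width: 0.0257
```

Call:
drive_tool --increments '[[[0.025, 0, 0], [0, 0, 0]], [[0, 0, 0], [0, 0, 0]]]'

```text
time_s: 13.8
tool_pos: [0.5318, 0.0893, 0.1454]
tool_rot: [57.9, 90.0, -42.0]
force: [-1.3, -0.4, 5.3]
grip_width: 0.026
```

Call:
drive_tool --increments '[[[0.02, 0, 0], [0, 0, 0]], [[0, 0, 0], [0, 0, 0]]]'

```text
time_s: 14.0
tool_pos: [0.5319, 0.0892, 0.145]
tool_rot: [69.0, 90.0, -30.9]
force: [-2.6, 0.1, 8.6]
grip_width: 0.0259
```

Call:
drive_tool --increments '[[[0.01, 0, 0], [0, 0, 0]], [[0, 0, 0], [0, 0, 0]]]'

```text
time_s: 14.2
tool_pos: [0.5319, 0.0891, 0.1448]
tool_rot: [77.8, 90.0, -22.1]
force: [-2.6, -1.0, 9.6]
grip_width: 0.0257
```

Call:
drive_tool --increments '[[[0.01, 0, -0.05], [0, 0, 0]], [[0, 0, -0.05], [0, 0, 0]]]'

```text
time_s: 14.4
tool_pos: [0.5324, 0.091, 0.1446]
tool_rot: [4.8, 89.8, -95.2]
force: [-3.9, -4.7, 12.4]
grip_width: 0.0254
```

Call:
drive_tool --increments '[[[0, 0, -0.05], [0, 0, 0]], [[0, 0, -0.05], [0, 0, 0]]]'

```text
time_s: 14.6
tool_pos: [0.5332, 0.0955, 0.1446]
tool_rot: [10.6, 89.9, -89.5]
force: [-3.5, -1.7, 10.2]
grip_width: 0.0258
```

Call:
drive_tool --increments '[[[0.005, 0, -0.05], [0, 0, 0]], [[0.005, 0, -0.05], [0, 0, 0]]]'

```text
time_s: 14.8
tool_pos: [0.5342, 0.1013, 0.1444]
tool_rot: [126.3, 89.9, 26.3]
force: [-3.1, 0.3, 10.2]
grip_width: 0.0254
```

Call:
drive_tool --increments '[[[0, 0, -0.05], [0, 0, 0]], [[0, 0, -0.05], [0, 0, 0]]]'

```text
time_s: 15.0
tool_pos: [0.535, 0.1056, 0.1444]
tool_rot: [133.1, 89.9, 33.2]
force: [-2.4, -0.1, 11.6]
grip_width: 0.0257
```

```bash
python3 st.py
```

```text
stage x,y mm 1.2 -28.7 z 144.4 jaw -99.95 tilt 0.09 F [-2.4 -0.1 11.6] tau [0.01 0.97 0.03] 15.0
```

Call:
drive_tool --increments '[[[0, -0.01, -0.05], [0, 0, 0]], [[0, -0.01, -0.05], [0, 0, 0]]]'

```text
time_s: 15.2
tool_pos: [0.5351, 0.1076, 0.1444]
tool_rot: [43.6, 89.8, -56.4]
force: [-2.1, -4.4, 11.1]
grip_width: 0.0259
```

Call:
drive_tool --increments '[[[0, -0.01, -0.05], [0, 0, 0]], [[0, 0, -0.05], [0, 0, 0]]]'

```text
time_s: 15.4
tool_pos: [0.5355, 0.1105, 0.1445]
tool_rot: [35.8, 89.8, -64.3]
force: [-2.4, -4.0, 10.9]
grip_width: 0.0257
```

Call:
drive_tool --increments '[[[0, -0.005, -0.05], [0, 0, 0]], [[0, 0, -0.05], [0, 0, 0]]]'

```text
time_s: 15.6
tool_pos: [0.5364, 0.116, 0.1445]
tool_rot: [81.0, 89.8, -19.0]
force: [-0.5, -1.7, 9.7]
grip_width: 0.0263
```

Call:
drive_tool --increments '[[[0, 0, -0.05], [0, 0, 0]], [[0, 0, -0.05], [0, 0, 0]]]'

```text
time_s: 15.8
tool_pos: [0.5373, 0.1212, 0.1445]
tool_rot: [108.4, 89.8, 8.4]
force: [-1.6, 0.3, 7.8]
grip_width: 0.0258
```

Call:
drive_tool --increments '[[[0.015, 0, -0.03], [0, 0, 0]], [[0.005, 0, -0.03], [0, 0, 0]]]'

```text
time_s: 16.0
tool_pos: [0.5378, 0.1239, 0.1441]
tool_rot: [114.6, 89.8, 14.7]
force: [-0.2, -0.0, 10.8]
grip_width: 0.0259
```

Call:
drive_tool --increments '[[[0.005, 0, -0.05], [0, 0, 0]], [[0, 0, -0.05], [0, 0, 0]]]'

```text
time_s: 16.2
tool_pos: [0.5384, 0.1261, 0.1439]
tool_rot: [71.2, 89.8, -28.7]
force: [-2.4, -4.1, 12.7]
grip_width: 0.0262
```

Call:
drive_tool --increments '[[[0, 0, -0.05], [0, 0, 0]], [[0, 0, -0.05], [0, 0, 0]]]'

```text
time_s: 16.4
tool_pos: [0.5389, 0.129, 0.1438]
tool_rot: [52.2, 89.8, -47.8]
force: [-1.1, -4.4, 13.4]
grip_width: 0.026
```

Call:
drive_tool --increments '[[[0, 0, -0.05], [0, 0, 0]], [[0, 0, -0.05], [0, 0, 0]]]'

```text
time_s: 16.6
tool_pos: [0.5398, 0.1345, 0.1439]
tool_rot: [96.0, 89.8, -4.1]
force: [-1.0, -0.4, 11.1]
grip_width: 0.026
```

```bash
python3 st.py
```

```text
stage x,y mm 0.9 0.7 z 143.9 jaw -100.01 tilt 0.19 F [-1.  -0.4 11.1] tau [-0.26  0.51  0.04] 16.6
```

Call:
drive_tool --increments '[[[0.005, 0, -0.05], [0, 0, 0]], [[0.005, 0, -0.05], [0, 0, 0]]]'

```text
time_s: 16.8
tool_pos: [0.5408, 0.1397, 0.1437]
tool_rot: [116.7, 89.8, 16.8]
force: [-0.5, 0.3, 10.3]
grip_width: 0.0259
```

Call:
drive_tool --increments '[[[0.005, 0, -0.05], [0, 0, 0]], [[0, 0, -0.05], [0, 0, 0]]]'

```text
time_s: 17.0
tool_pos: [0.5414, 0.1433, 0.1435]
tool_rot: [108.7, 89.8, 8.7]
force: [-1.4, -1.9, 11.5]
grip_width: 0.0259
```

Call:
drive_tool --increments '[[[0.005, 0, -0.05], [0, 0, 0]], [[0, 0, -0.05], [0, 0, 0]]]'

```text
time_s: 17.2
tool_pos: [0.5419, 0.145, 0.1432]
tool_rot: [57.8, 89.8, -42.2]
force: [-2.9, -5.6, 13.9]
grip_width: 0.0257
```

Call:
drive_tool --increments '[[[0, 0, -0.05], [0, 0, 0]], [[0, 0, -0.05], [0, 0, 0]]]'

```text
time_s: 17.4
tool_pos: [0.5426, 0.1493, 0.1432]
tool_rot: [72.1, 89.8, -27.9]
force: [-2.3, -2.0, 12.9]
grip_width: 0.0257
```

Call:
drive_tool --increments '[[[0.005, 0, -0.05], [0, 0, 0]], [[0.005, 0, -0.05], [0, 0, 0]]]'

```text
time_s: 17.6
tool_pos: [0.5436, 0.1552, 0.1431]
tool_rot: [116.9, 89.8, 16.9]
force: [-0.9, 0.4, 12.1]
grip_width: 0.0257
```

Call:
drive_tool --increments '[[[0.005, 0, -0.05], [0, 0, 0]], [[0, 0, -0.05], [0, 0, 0]]]'

```text
time_s: 17.8
tool_pos: [0.5444, 0.1596, 0.143]
tool_rot: [120.9, 89.7, 20.9]
force: [-1.1, -1.5, 12.3]
grip_width: 0.0259
```

Call:
drive_tool --increments '[[[0, 0, -0.05], [0, 0, 0]], [[0, 0, -0.05], [0, 0, 0]]]'

```text
time_s: 18.0
tool_pos: [0.5448, 0.1614, 0.1427]
tool_rot: [72.9, 89.8, -27.1]
force: [-1.3, -4.8, 14.3]
grip_width: 0.0257
```

```bash
python3 st.py
```

```text
stage x,y mm 1.1 28.0 z 142.7 jaw -99.99 tilt 0.21 F [-1.3 -4.8 14.3] tau [-1.41  0.72  0.08] 18.0
```

Call:
drive_tool --increments '[[[-0.005, 0, -0.05], [0, 0, 0]], [[0, 0, -0.05], [0, 0, 0]]]'

```text
time_s: 18.2
tool_pos: [0.5453, 0.1641, 0.1426]
tool_rot: [48.5, 89.8, -51.5]
force: [-2.1, -5.3, 12.6]
grip_width: 0.0255
```

Call:
drive_tool --increments '[[[0, 0, -0.05], [0, 0, 0]], [[0, 0, -0.05], [0, 0, 0]]]'

```text
time_s: 18.4
tool_pos: [0.5462, 0.1697, 0.1427]
tool_rot: [92.3, 89.8, -7.7]
force: [-0.2, -1.6, 11.1]
grip_width: 0.0259
```

Call:
drive_tool --increments '[[[0.005, 0, -0.05], [0, 0, 0]], [[0, 0, -0.05], [0, 0, 0]]]'

```text
time_s: 18.6
tool_pos: [0.5471, 0.1752, 0.1427]
tool_rot: [116.9, 89.7, 17.0]
force: [-0.7, -1.0, 11.1]
grip_width: 0.0258
```

Call:
drive_tool --increments '[[[0.01, 0, -0.05], [0, 0, 0]], [[0.005, 0, -0.05], [0, 0, 0]]]'

```text
time_s: 18.8
tool_pos: [0.5479, 0.1793, 0.1423]
tool_rot: [119.6, 89.7, 19.6]
force: [-0.5, 0.3, 11.5]
grip_width: 0.0256
```

Call:
drive_tool --increments '[[[0.005, 0, 0], [0, 0, 0]], [[0, 0, 0], [0, 0, 0]]]'

```text
time_s: 19.0
tool_pos: [0.548, 0.1797, 0.1422]
tool_rot: [124.6, 89.7, 24.6]
force: [0.0, 0.3, 11.8]
grip_width: 0.0256
```

```bash
python3 st.py
```

```text
stage x,y mm 1.1 46.6 z 142.2 jaw -99.93 tilt 0.31 F [ 0.   0.3 11.8] tau [0.16 0.33 0.04] 19.0
```

First pass done: the sheet slopes down about 2.5 mm toward +y. I'll make a return pass at about 15 N, which will also show whether any strip still stands proud.

Call:
drive_tool --increments '[[[0, 0, 0.05], [0, 0, 0]], [[-0.002, 0, 0.05], [0, 0, 0]], [[-0.002, 0, 0.05], [0, 0, 0]]]'

```text
time_s: 19.3
tool_pos: [0.547, 0.1741, 0.1425]
tool_rot: [128.9, 89.7, 29.0]
force: [-0.3, 1.0, 11.0]
grip_width: 0.026
```

Call:
drive_tool --increments '[[[-0.002, 0, 0.05], [0, 0, 0]], [[-0.002, 0, 0.05], [0, 0, 0]], [[-0.002, 0, 0.05], [0, 0, 0]]]'

```text
time_s: 19.6
tool_pos: [0.5459, 0.1683, 0.1427]
tool_rot: [130.4, 89.7, 30.4]
force: [-0.8, 0.6, 12.1]
grip_width: 0.0259
```

Call:
drive_tool --increments '[[[-0.002, 0, 0.05], [0, 0, 0]], [[-0.002, 0, 0.05], [0, 0, 0]], [[-0.002, 0, 0.05], [0, 0, 0]]]'

```text
time_s: 19.9
tool_pos: [0.5448, 0.1622, 0.1429]
tool_rot: [129.9, 89.7, 30.0]
force: [-0.5, 0.7, 12.3]
grip_width: 0.0262
```

```bash
python3 st.py
```

```text
stage x,y mm 1.0 28.9 z 142.9 jaw -99.93 tilt 0.32 F [-0.5  0.7 12.3] tau [0.35 0.4  0.02] 19.9
```

Call:
drive_tool --increments '[[[-0.002, 0, 0.05], [0, 0, 0]], [[-0.002, 0, 0.05], [0, 0, 0]], [[-0.002, 0, 0.05], [0, 0, 0]]]'

```text
time_s: 20.2
tool_pos: [0.5437, 0.1563, 0.1431]
tool_rot: [129.5, 89.7, 29.6]
force: [-0.1, 1.1, 12.8]
grip_width: 0.0254
```

Call:
drive_tool --increments '[[[-0.002, 0, 0.05], [0, 0, 0]], [[-0.002, 0, 0.05], [0, 0, 0]], [[-0.002, 0, 0.05], [0, 0, 0]]]'

```text
time_s: 20.5
tool_pos: [0.5427, 0.1504, 0.1433]
tool_rot: [130.3, 89.7, 30.4]
force: [-0.4, 1.5, 11.2]
grip_width: 0.0258
```

Call:
drive_tool --increments '[[[-0.002, 0, 0.05], [0, 0, 0]], [[-0.002, 0, 0.05], [0, 0, 0]], [[-0.002, 0, 0.05], [0, 0, 0]]]'

```text
time_s: 20.8
tool_pos: [0.5416, 0.1444, 0.1435]
tool_rot: [129.3, 89.7, 29.4]
force: [-0.8, 1.2, 12.2]
grip_width: 0.0259
```

Call:
drive_tool --increments '[[[-0.002, 0, 0.05], [0, 0, 0]], [[-0.002, 0, 0.05], [0, 0, 0]], [[-0.002, 0, 0.05], [0, 0, 0]]]'

```text
time_s: 21.1
tool_pos: [0.5405, 0.1384, 0.1437]
tool_rot: [129.0, 89.7, 29.0]
force: [-0.5, 0.9, 12.4]
grip_width: 0.0258
```

Call:
drive_tool --increments '[[[-0.002, 0, 0.05], [0, 0, 0]], [[-0.002, 0, 0.05], [0, 0, 0]], [[-0.002, 0, 0.05], [0, 0, 0]]]'

```text
time_s: 21.4
tool_pos: [0.5394, 0.1326, 0.1439]
tool_rot: [129.1, 89.7, 29.2]
force: [-0.2, 0.7, 11.3]
grip_width: 0.0255
```

Call:
drive_tool --increments '[[[-0.002, 0, 0.05], [0, 0, 0]], [[-0.002, 0, 0.05], [0, 0, 0]], [[-0.002, 0, 0.05], [0, 0, 0]]]'

```text
time_s: 21.7
tool_pos: [0.5383, 0.1265, 0.144]
tool_rot: [128.2, 89.7, 28.3]
force: [-0.8, 0.5, 10.6]
grip_width: 0.0253
```

Call:
drive_tool --increments '[[[-0.002, 0, 0.05], [0, 0, 0]], [[-0.002, 0, 0.05], [0, 0, 0]], [[-0.002, 0, 0.05], [0, 0, 0]]]'

```text
time_s: 22.0
tool_pos: [0.5372, 0.1205, 0.1441]
tool_rot: [126.8, 89.7, 26.9]
force: [-0.5, 1.4, 10.7]
grip_width: 0.0258
```

Call:
drive_tool --increments '[[[-0.002, 0, 0.05], [0, 0, 0]], [[-0.002, 0, 0.05], [0, 0, 0]], [[-0.002, 0, 0.05], [0, 0, 0]]]'

```text
time_s: 22.3
tool_pos: [0.5361, 0.1146, 0.1443]
tool_rot: [127.3, 89.8, 27.4]
force: [-0.3, 0.3, 11.0]
grip_width: 0.0258
```

Call:
drive_tool --increments '[[[-0.001, 0, 0.05], [0, 0, 0]], [[-0.001, 0, 0.05], [0, 0, 0]], [[-0.001, 0, 0.05], [0, 0, 0]]]'

```text
time_s: 22.6
tool_pos: [0.535, 0.1086, 0.1443]
tool_rot: [125.4, 89.8, 25.4]
force: [-0.1, 0.7, 11.1]
grip_width: 0.0258
```

Call:
drive_tool --increments '[[[-0.001, 0, 0.05], [0, 0, 0]], [[-0.001, 0, 0.05], [0, 0, 0]], [[-0.001, 0, 0.05], [0, 0, 0]]]'

```text
time_s: 22.9
tool_pos: [0.5339, 0.1026, 0.1444]
tool_rot: [125.2, 89.8, 25.3]
force: [-1.1, 1.0, 10.1]
grip_width: 0.0259
```

Call:
drive_tool --increments '[[[-0.001, 0, 0.05], [0, 0, 0]], [[-0.001, 0, 0.05], [0, 0, 0]], [[-0.001, 0, 0.05], [0, 0, 0]]]'

```text
time_s: 23.2
tool_pos: [0.5329, 0.0968, 0.1445]
tool_rot: [127.4, 89.8, 27.5]
force: [-1.1, 0.7, 10.3]
grip_width: 0.0259
```

Call:
drive_tool --increments '[[[-0.001, 0, 0.05], [0, 0, 0]], [[-0.001, 0, 0.05], [0, 0, 0]], [[-0.001, 0, 0.05], [0, 0, 0]]]'

```text
time_s: 23.5
tool_pos: [0.5318, 0.0908, 0.1446]
tool_rot: [124.9, 89.8, 25.0]
force: [-0.3, 0.6, 10.9]
grip_width: 0.0253
```

```bash
python3 st.py
```

```text
stage x,y mm 0.6 -43.8 z 144.6 jaw -99.94 tilt 0.22 F [-0.3  0.6 10.9] tau [ 0.2   0.53 -0.06] 23.5
```

Return-pass heights are smooth and linear (142.4 to 144.6 mm) at a steady ~15 N, with no bumps. I'll lift off and look.

Call:
drive_tool --increments '[[[-0.1, 0, 0], [0, 0, 0]], [[-0.4, 0, 0], [0, 0, 0]], [[-0.7, 0, 0], [0, 0, 0]], [[-0.3, 0, 0], [0, 0, 0]], [[0, 0, 0.9], [0, 0, 0]], [[0, 0, 0.9], [0, 0, 0]], [[0, 0, 0.9], [0, 0, 0]], [[0, 0, 0.9], [0, 0, 0]], [[0, 0, 0.9], [0, 0, 0]], [[0, 0, 0], [0, 0, 0]]]'

```text
time_s: 24.5
tool_pos: [0.497, -0.094, 0.2021]
tool_rot: [-18.1, 89.8, -118.6]
force: [0.1, 1.0, -3.7]
grip_width: 0.0259
```

```bash
python3 - <<'E'
from h import *
plan([.5415,-.1415,.2],-68.5)
c=env.read_camera("scene");cv2.imwrite("pics/scene5.png",cv2.resize(c["frame"][160:280,280:440,::-1],(800,600),interpolation=cv2.INTER_CUBIC))
E
```

```text
pos [ 0.497  -0.094   0.2021] jaw az -100.48 tilt 0.19
tool shift mm [ 2.1 52.4 38.6] scaled [0.053 1.309 0.966] rot deg [-31.98   0.16   0.11] scaled [-0.2665  0.0013  0.0009]
```

View pics/scene5.png

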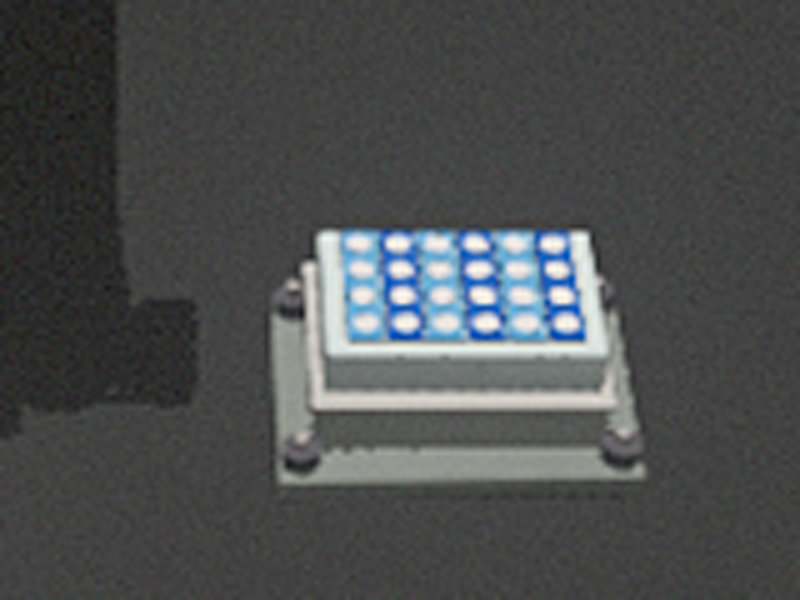

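The strips lie flush with the plate (crop rows 235–340), with no side walls showing. Now I'll go to the dock.

Call:
drive_tool --increments '[[[0, 0.65, 0.48], [0, 0, 0]], [[0, 0.66, 0.486], [0, 0, 0]], [[0, 0, 0], [-0.067, 0, 0]], [[0, 0, 0], [-0.067, 0, 0]], [[0, 0, 0], [-0.067, 0, 0]], [[0, 0, 0], [-0.065, 0, 0]], [[0, 0, 0], [0, 0, 0]], [[0, 0, 0], [0, 0, 0]]]'

```text
time_s: 25.35
tool_pos: [0.544, -0.1332, 0.2022]
tool_rot: [-122.9, 89.9, 168.9]
force: [-0.2, -0.4, -2.9]
grip_width: 0.0255
```

```bash
python3 - <<'E'
from h import *
plan([.542,-.1415,.12],-68.5)
c=env.read_camera("wrist");cv2.imwrite("pics/wrist6.png",c["frame"][:,:,::-1])
c=env.read_camera("scene");cv2.imwrite("pics/scene6.png",cv2.resize(c["frame"][170:290,190:310,::-1],(600,600),interpolation=cv2.INTER_CUBIC))
E
```

```text
pos [ 0.544  -0.1332  0.2022] jaw az -68.14 tilt 0.06
tool shift mm [82.2 -4.9  7. ] scaled [ 2.055 -0.123  0.176] rot deg [ 0.36 -0.03  0.05] scaled [ 0.003  -0.0003  0.0004]
```

View pics/wrist6.png

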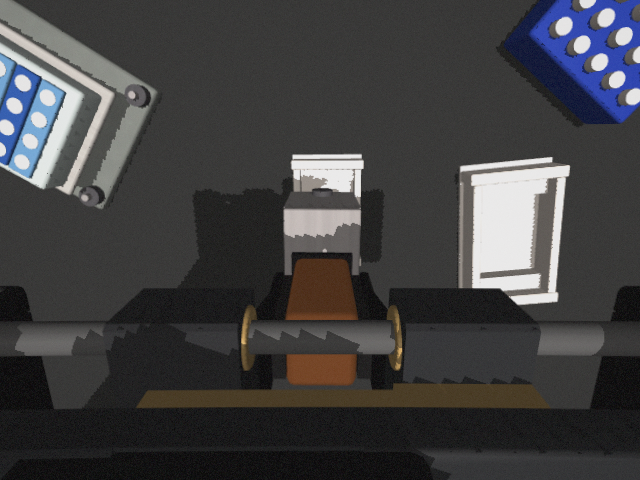

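View pics/scene6.png

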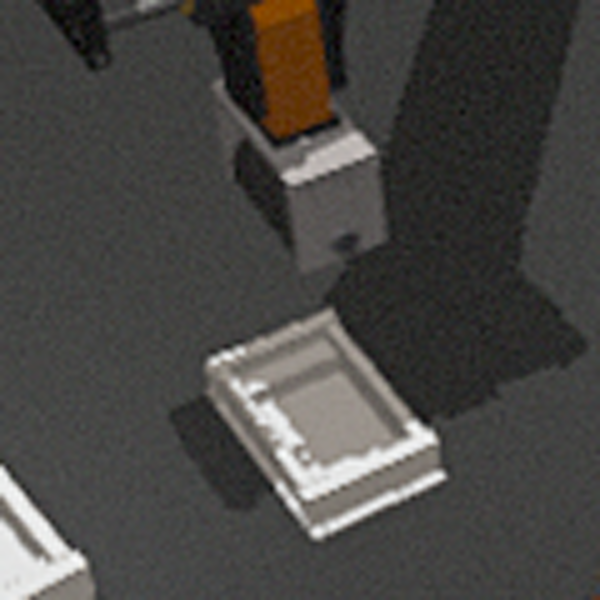

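```bash
python3 - <<'E'
from h import *
s=env.read_camera("scene");c=env.read_camera("top")
q=np.array([[207,360],[330,308],[440,435],[303,493]])/5+[190,170]-.4
P=onz(s,q,.024);print(P.round(4),P.mean(0).round(4),[np.linalg.norm(P[i]-P[i-1]).round(4) for i in range(4)])
print([float(np.degrees(np.arctan2(*(P[(i+1)%4]-P[i])[1::-1])).round(1)) for i in range(4)])
# same bias check: scene vs top on grip earlier: scene gave (.5438,-.1418), top (.5404,-.1429)@z=.122
cv2.imwrite("pics/top6.png",cv2.resize(c["frame"][220:320,330:430,::-1],(600,600),interpolation=cv2.INTER_CUBIC))
E
```

```text
[[ 0.5046 -0.1876  0.024 ]
 [ 0.481  -0.1284  0.024 ]
 [ 0.5741 -0.0877  0.024 ]
 [ 0.5971 -0.151   0.024 ]] [ 0.5392 -0.1387  0.024 ] [np.float64(0.0994), np.float64(0.0637), np.float64(0.1017), np.float64(0.0673)]
[111.8, 23.6, -70.1, -158.4]
```

View pics/top6.png

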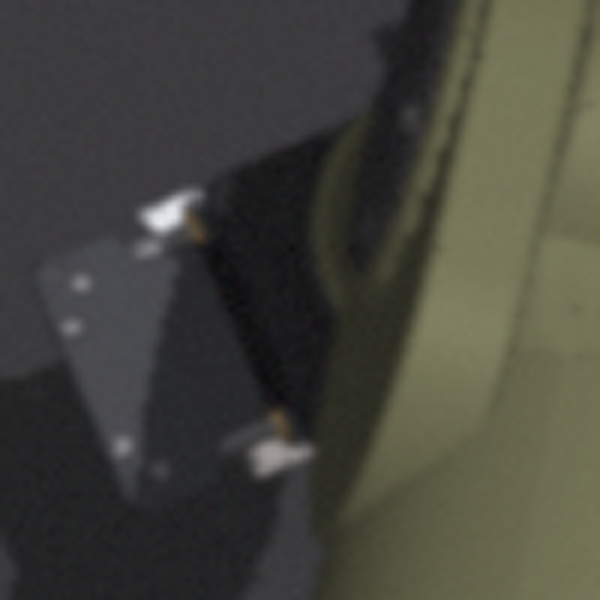

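Call:
drive_tool --increments '[[[0, -0.13, 0.175], [0, 0, 0]], [[0, 0, 0], [0, 0, 0]], [[0.6, 0, 0], [0, 0, 0]], [[0.6, 0, 0], [0, 0, 0]], [[0.6, 0, 0], [0, 0, 0]], [[0, 0, 0], [0, 0, 0]], [[0, 0, 0], [0, 0, 0]]]'

```text
time_s: 26.25
tool_pos: [0.5419, -0.1429, 0.1313]
tool_rot: [-62.4, 90.0, -130.5]
force: [0.2, 0.0, -4.4]
grip_width: 0.0256
```

```bash
python3 - <<'E'
from h import *
plan([.5413,-.1412,.095],-68.3)
c=env.read_camera("scene");cv2.imwrite("pics/scene7.png",cv2.resize(c["frame"][170:290,190:310,::-1],(600,600),interpolation=cv2.INTER_CUBIC))
c=env.read_camera("wrist");cv2.imwrite("pics/wrist7.png",cv2.resize(c["frame"][130:300,230:400,::-1],(600,600),interpolation=cv2.INTER_CUBIC))
E
```

```text
pos [ 0.5419 -0.1429  0.1313] jaw az -68.07 tilt 0.02
tool shift mm [36.3  0.1 -1.8] scaled [ 0.909  0.003 -0.046] rot deg [0.23 0.01 0.02] scaled [0.0019 0.0001 0.0002]
```

View pics/scene7.png

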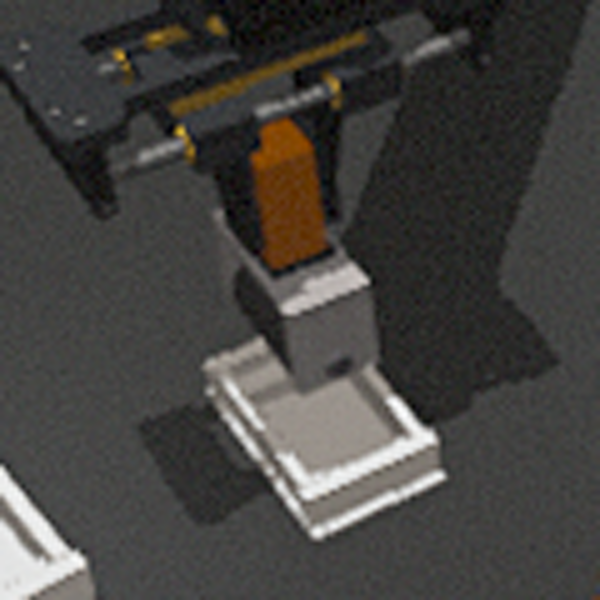

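View pics/wrist7.png

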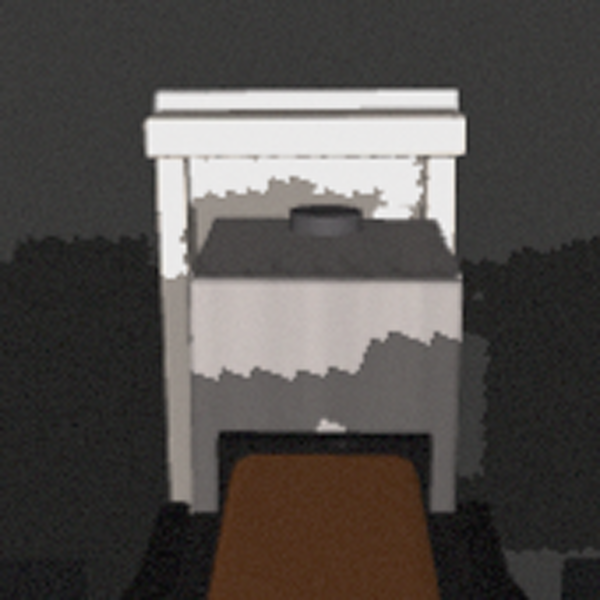

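Wrist crop: the fork centre is at x≈326 and the dock rim spans 145–467 (centre 306). So I need about 3 mm along −tool z, which agrees with the dock estimates.

Call:
drive_tool --increments '[[[0, 0, -0.065], [0, 0, 0]], [[0, 0, 0], [0, 0, 0]], [[0.4, 0, 0], [0, 0, 0]], [[0.4, 0, 0], [0, 0, 0]], [[0.1, 0, 0], [0, 0, 0]], [[0, 0, 0], [0, 0, 0]], [[0, 0, 0], [0, 0, 0]]]'

```text
time_s: 27.05
tool_pos: [0.5409, -0.1404, 0.0948]
tool_rot: [-62.0, 90.0, -130.0]
force: [0.8, -0.2, -3.2]
grip_width: 0.026
```

```bash
python3 - <<'E'
from h import *
plan([.5413,-.1405,.075],-68.3)
c=env.read_camera("scene");cv2.imwrite("pics/scene8.png",cv2.resize(c["frame"][170:290,190:310,::-1],(600,600),interpolation=cv2.INTER_CUBIC))
c=env.read_camera("wrist");cv2.imwrite("pics/wrist8.png",cv2.resize(c["frame"][130:300,230:400,::-1],(600,600),interpolation=cv2.INTER_CUBIC))
E
```

```text
pos [ 0.5409 -0.1404  0.0948] jaw az -68.04 tilt 0.02
tool shift mm [19.8  0.3  0.3] scaled [0.495 0.007 0.006] rot deg [0.26 0.01 0.02] scaled [0.0022 0.0001 0.0002]
```

View pics/scene8.png

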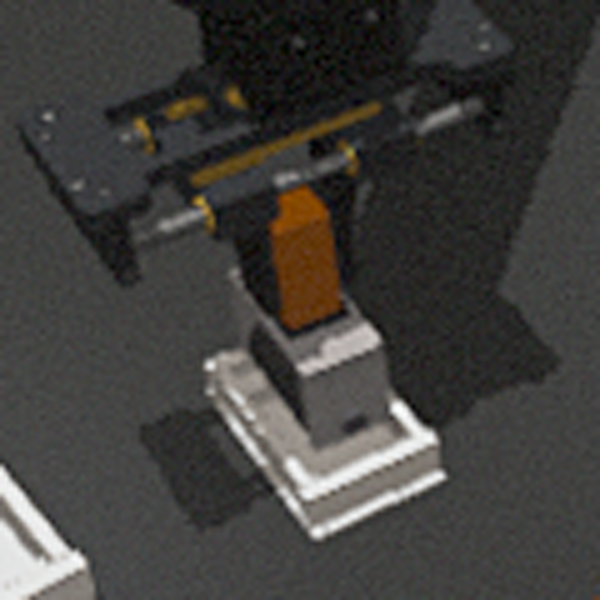

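View pics/wrist8.png

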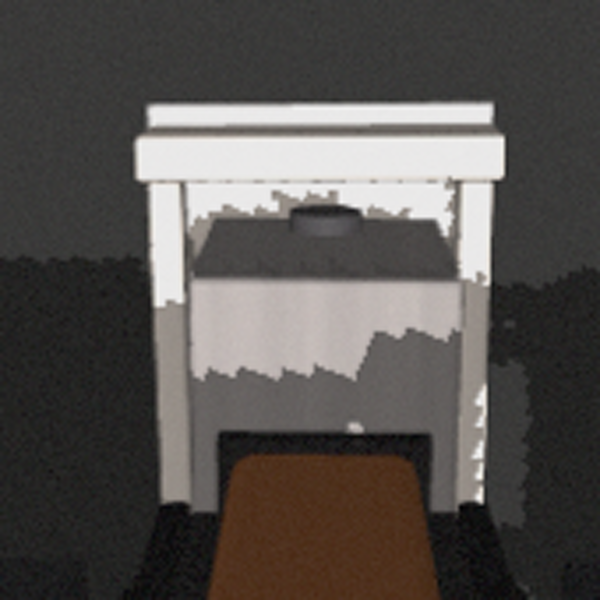

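The fork is now centred in the opening (rim 135–505, fork centre ~325). Lowering slowly.

Call:
drive_tool --increments '[[[0.1, 0, -0.01], [0, 0, 0]], [[0.1, 0, 0], [0, 0, 0]], [[0.1, 0, 0], [0, 0, 0]], [[0.05, 0, 0], [0, 0, 0]], [[0, 0, 0], [0, 0, 0]]]'

```text
time_s: 27.65
tool_pos: [0.5404, -0.1397, 0.0805]
tool_rot: [-117.1, 90.0, 174.9]
force: [0.4, 1.0, -4.2]
grip_width: 0.0255
```

Call:
drive_tool --increments '[[[0.05, 0, 0], [0, 0, 0]], [[0.025, 0, 0], [0, 0, 0]], [[0, 0, 0], [0, 0, 0]], [[0, 0, 0], [0, 0, 0]]]'

```text
time_s: 28.05
tool_pos: [0.5409, -0.1398, 0.0781]
tool_rot: [81.1, 90.0, 13.1]
force: [0.2, 0.3, -4.2]
grip_width: 0.0256
```

Call:
drive_tool --increments '[[[0.05, 0, 0], [0, 0, 0]], [[0.025, 0, 0], [0, 0, 0]], [[0, 0, 0], [0, 0, 0]]]'

```text
time_s: 28.35
tool_pos: [0.5406, -0.1397, 0.0748]
tool_rot: [-128.3, 90.0, 163.6]
force: [-0.1, 1.1, -4.4]
grip_width: 0.0258
```

Call:
drive_tool --increments '[[[0.025, 0, 0], [0, 0, 0]], [[0, 0, 0], [0, 0, 0]]]'

```text
time_s: 28.55
tool_pos: [0.5409, -0.1398, 0.0746]
tool_rot: [145.2, 90.0, 77.2]
force: [-2.0, 0.8, 2.2]
grip_width: 0.0258
```

Seated at z≈0.0746, which is the expected ledge height plus about 1.5 mm of grip slip. I'll check it with pictures before letting go.

```bash
python3 - <<'E'
from h import *
print(np.round(env.get_obs()["force"],1))
a=env.read_camera("scene")["frame"][180:280,200:300,::-1];b=env.read_camera("wrist")["frame"][130:300,230:400,::-1]
cv2.imwrite("pics/c9.png",np.hstack([cv2.resize(i,(400,400),interpolation=cv2.INTER_CUBIC) for i in(a,b)]))
E
```

```text
[-2.   0.8  2.2]
```

View pics/c9.png

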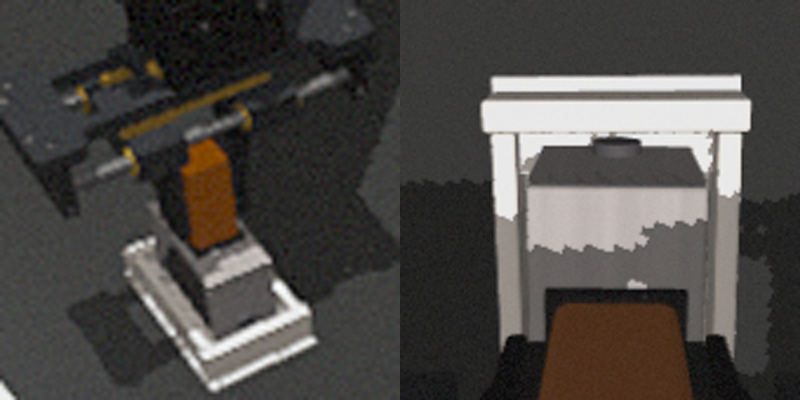

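Call:
drive_tool --increments '[[[0, 0, 0], [0, 0, 0]], [[0, 0, 0], [0, 0, 0]], [[0, 0, 0], [0, 0, 0]], [[0, 0, 0], [0, 0, 0]], [[0, 0, 0], [0, 0, 0]], [[0, 0, 0], [0, 0, 0]]]' --hand 0.2

```text
time_s: 29.25
tool_pos: [0.5409, -0.1398, 0.074]
tool_rot: [76.3, 90.0, 8.3]
force: [0.1, -0.4, 0.2]
grip_width: 0.0514
```

Call:
drive_tool --increments '[[[-0.2, 0, 0], [0, 0, 0]], [[-0.5, 0, 0], [0, 0, 0]], [[-0.6, 0, 0], [0, 0, 0]], [[-0.8, 0, 0], [0, 0, 0]], [[-0.8, 0, 0], [0, 0, 0]], [[-0.5, 0, 0], [0, 0, 0]], [[0, -0.7, -0.5], [0, 0, 0]], [[0, -0.7, -0.5], [0, 0, 0]], [[0, 0, 0], [0, 0, 0]], [[0, 0, 0], [0, 0, 0]]]'

```text
time_s: 30.25
tool_pos: [0.4742, -0.1235, 0.2109]
tool_rot: [101.8, 89.8, 33.8]
force: [-0.1, -0.1, 0.7]
grip_width: 0.0523
```

```bash
python3 - <<'E'
from h import *
print(np.round(env.get_obs()["force"],1))
s=env.read_camera("scene")["frame"][:,:,::-1]
cv2.imwrite("pics/s10.png",s)
cv2.imwrite("pics/t10.png",env.read_camera("top")["frame"][:,:,::-1])
a=s[190:290,210:310];b=s[180:280,320:420]
cv2.imwrite("pics/c10.png",np.hstack([cv2.resize(i,(400,400),interpolation=cv2.INTER_CUBIC) for i in(a,b)]))
E
```

```text
[-0.1 -0.1  0.7]
```

View pics/s10.png

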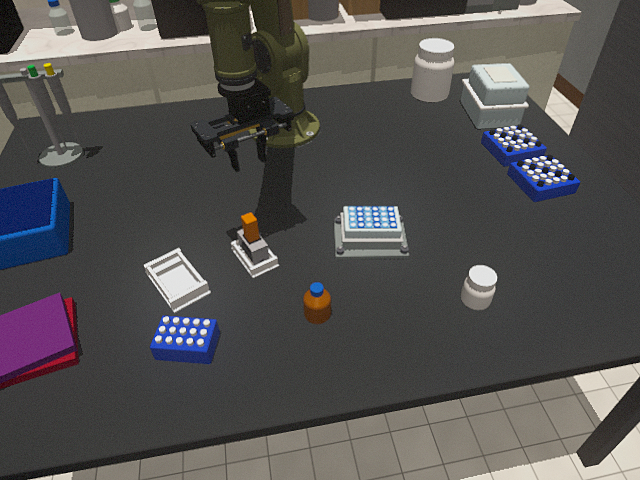

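View pics/c10.png

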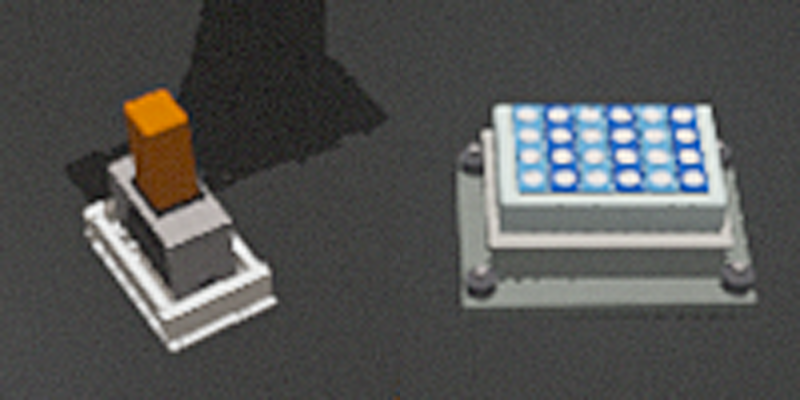

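The roller stands upright in the dock at (250,240), the strips are flush at (372,217), and the bystanders are at their starting pixels. The arm is clear, so I'm handing in.

```bash
python3 -c "
from cell import env
print(env.sign_off())"
```

```text
the job is handed in; nothing more can be done
None
```

I took the roller from the smaller dock and rolled it over all six strips, out and back. Then I stood it back upright in its dock, let go and backed away. I handed the job in at about 30 s; it reports no verdict.

- **Pressing force:** the wheel force was mostly 14–17 N. The highest reading was about 18 N, and the limit is 22 N. I read it between short steps, so a brief peak in between could have gone unseen.
- **Strips home:** on the return pass at about 15 N, the wheel height ran in a smooth line from 142.4 to 144.6 mm with no bumps. That matches a lean of about 0.025 rad with no strip standing proud. In the last picture the strips lie flush.
- **Docking:** the fork seated at the expected height, about 1.5 mm different from the grasp height. The gripper was not fully closed when I began lifting, so the grip slipped slightly. The last picture shows the roller upright inside the rim.
- **Bystanders:** the bottle, jar and tube rack appear where they started in the scene view. I compared them by eye only.
- **Weaker measurements:** my picture measurements of the dock's length came out at about 100–110 mm against the stated 110 mm. My estimates of its centre differed by up to about 3 mm, within the play.

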